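Clamp the dry-storage tub and crack its stuck lid

TASK

The lid of the white dry-storage tub is stuck tight on its rubber seal. Turn the vise's crank clockwise (seen from above) until the jaws hold the tub firmly, then pull the lid up by its steel bar until the seal lets go, keeping the tub down and upright in the vise and not flinging the lid wide open. Finish while still holding the lid steady, slightly open (front edge about 20 mm up), and leave the other things on the bench alone.

Things in the scene. Friction and masses are not known exactly. Their poses are not given: they have to be found in the camera images.
- vise: Blue bench vise bolted to the table, base 120 x 315 x 30 mm. Origin on the table under the jaw space; its +y axis points from the crank end to the fixed jaw, z up. The top of the base (where the tub stands) is 30 mm up. The fixed jaw's face is at y = +50 mm, the jaws reach 75 mm above the table. The moving jaw (black rubber pad) comes from the -y side.
- crank (a joint): Angle of the crank, rad: 0 = jaws fully open (gap 96 mm between the faces), growing as it turns clockwise seen from above; the gap shrinks 4.8 mm per rad. The pad is on springs: it meets the tub pressed on the fixed jaw at about 3.33 rad, then the squeeze grows about 24 N per rad; stop at 5.2 rad (about 45 N). 25 N or more (crank past 4.4 rad) is firm. Friction (0.25 N m) keeps the crank where it is left.
- crank_axis (a point): Point on the crank's upright axis, fixed on the vise 165 mm from its origin on the -y side, 103 mm above the table.
- crank_grip (a point): Grip point of the black upright crank knob: on the knob's own axis, 103 mm above the table. The knob is 18 mm in diameter, spans heights 73 to 127 mm, stands 40 mm from the crank axis above a steel arm whose top is 72 mm up, and spins freely on its pin; at crank = 0 it lies on the vise's -x side of the axis.
- jaw_pad: Black rubber pad of the moving jaw, 90 x 8 x 42 mm, 32 to 74 mm above the table. Origin at the middle of its face (the side towards the tub), 30 mm above the table.
- tub: White square tub, 80 x 80 x 75 mm (0.35 to 0.65 kg), standing loose between the jaws on the vise's base, green hinged lid on top. Origin at the centre of its underside; its +y axis points to the hinge (fixed jaw side), -y to the lid's front edge, z up. With its lid it is 83 mm high; the bar stands above that.
- lid_hinge (a point): Middle of the lid's hinge line, on the tub 42 mm from its centre towards +y, 69 mm above its underside; the hinge line is parallel to the tub's x axis.
- lid_bar (a point): Middle of the steel bar handle on the lid: round bar 10 mm in diameter, 60 mm long, parallel to the hinge line, on a post at each end (50 mm free between them). With the lid shut the bar's axis lies 70 mm from the hinge towards the tub's -y, 44 mm above the hinge line and 30 mm above the lid's top.
- lid (a joint): Opening angle of the lid, rad, 0 = shut; the front edge rises about 85 mm per rad. The seal resists with a peak of about 10 N at the bar within the first 0.05 rad (up to about 20 N in all when the bar is pinched hard and has to turn between the fingers), fading to nothing by about 0.12 rad; then only the weight of the lid (120 g) is left, and a lid let go falls shut and seals again. Slightly open is 0.15 to 0.40 rad.
- pen_pot: Bystander: dark round pot, 72 mm wide, 85 mm high, with three pens. Origin under its centre.
- glue_jar: Bystander: amber jar, 60 mm in diameter, 90 mm high. Origin under its centre.
- spool: Bystander: blue spool of copper wire lying flat, 80 mm in diameter, 32 mm high. Origin under its centre.
- screwdriver: Bystander: orange screwdriver lying on the table.
There are look-alikes about, which are no part of the job. Several things have the shape of the tub; the one meant has the colours described above.

How it is judged:
By the outcome, as a careful person would: the job done as asked, in the order asked, and still so for the second after the job is handed in, while the arm keeps its last pose, push and grip.
It also fails if it takes over 51 s, if anything falls off the work surface, if the arm or the gripper's body presses on something with over 40 N, if the wrist force passes 120 N, or if a joint passes its speed limit or range.

ROBOT

A 6-joint arm with a two-finger parallel gripper is mounted at the origin on the work surface. World frame = base frame: x ahead of the robot, y to its left, z up, the work surface at z = 0. Lengths are in m, angles in degrees, forces in N, time in s.
With the tool pointing down it reaches from about 0.4 to 0.825 m from the base axis. Payload 7 kg.
Tool frame: the origin (TCP) lies at the centre of the arm's flange, where the gripper is bolted on; the fingertips stand 178 mm ahead of it and the grasp point (between the pads) lies 159 mm ahead of it; x points along the fingers, y is the direction in which the jaws open and shut, and the axes are right-handed (so a half turn about x gives the same grasp; the last joint's range is limited). The gripper opens to 88 mm and grips with 3 to 60 N. Pads are 19 mm wide; open, the fingers measure 130 mm over their backs; the gripper's body (78 mm by 193 mm) begins 47 mm behind the grasp point.
Start: joints at [85.376, 20.546, 0.682, 0, -70.136, -16.507], TCP at [0.243, 0.63, 0.405] pointing down, gripper open.
Joint ranges: [-176.03, 176.03], [-82.01, 121.73], [-58.28, 71.71], [-173.87, 95.51], [-174.79, -0.11], [-173.66, 173.66]. Speed limits (degrees/s): [136.94, 136.94, 172.46, 180, 180, 180].

INTERFACE

Orientations are given as [roll, pitch, yaw] about the fixed x, y, z axes, in that order (R = Rz(yaw) Ry(pitch) Rx(roll)).
In Python, from plant import ctrl gives the robot as it stands. The module is installed in compiled form; this text tells all that it offers.
- The arm moves only by the shell command python3 -m inch 'ROWS'. ROWS is JSON, one flat list of numbers, 7 for each row, row after row: the shift along the tool's x, y, z in m, then the turn, a rotation vector about the tool's x, y, z in degrees, then the finger opening in m, from 0 to 0.0876. In form: [dx, dy, dz, rx, ry, rz, hand, dx, dy, dz, rx, ry, rz, hand, ...]. A call has 1 to 20 rows; each row shifts and turns the pose as measured when the row begins, along the tool's axes as they then stand; what a row does not reach is not made up. A row lasts 1/8 s, in which the tool goes at most 62.5 mm and 10.7 degrees, less where a joint would pass 70% of its speed; a pose out of reach is approached as far as the arm can. A call with a gripper value outside its range is refused whole. The fingers move at their own pace and stop on an object; the grip force is fixed at half the most. Time passes only in rows, so rows that do not move let the fingers close. It gives the time, the measured TCP pose, the force and the opening at its end, in the units of the state.
- ctrl.get_obs(): the state, without advancing time (a new reading comes with each control period).
- ctrl.snapshot(name): name is "scene" or "side" or "wrist"; returns a dict with "color" (384x512x3 uint8, red, green, blue), "depth" (384x512 float32, m along the optical axis (not along the pixel's ray), 0 where there is no reading), "K" (3x3 intrinsics, pixels), "k1" (the pictures are not rectified: a ray, as slopes to the right and down, at radius r is drawn at 1 + k1 r^2 times it, then the intrinsics apply), "position" and "attitude" of the camera in the world; the wrist camera has in their place "hand_eye" (4x4, takes a point from camera to tool coordinates, whose origin is the TCP and whose axes are the tool frame's). Camera axes: x right, y up, looking along -z (the intrinsics and any distortion apply to the point x, -y, -z); pixel columns grow to the right and rows downward; lengths in m; the calibration is good to about 2 mm. A picture is of the moment at which its call begins: read the wrist's pose just before it.
- ctrl.close_job(): hands the job in, once; it reports no verdict.
The state is a dict: "clock": time; "joint_pos": joint angles; "qvel": joint speeds; "tau": joint torques, N m; "tool_pos": TCP position; "orientation": TCP orientation; "force": force on the tool from outside, world axes, zero at the start; "moment": the same for the moment, N m; "opening": finger opening in m.
Only numpy, scipy, OpenCV 4.12 (cv2) and the standard library are available. Lean on these libraries where they do the work, as an engineer would, in place of code of your own. Each camera call takes 0.05 s, during which the arm holds its last target.

## Working session

There is one attempt and no reset: what is moved stays moved. The work goes in short steps, Python scripts to look and compute and a shell command to move; the robot and the scene stay as the last step left them, time stands still between calls to the robot, and variables do not carry over. Pictures are saved under pics/ and viewed, and the job is handed in when it is done.

```bash
mkdir -p pics
cat > h.py <<'E'
import numpy as np, cv2
from plant import ctrl
from scipy.spatial.transform import Rotation as R
def pose():
    o=ctrl.get_obs(); T=np.eye(4); T[:3,:3]=R.from_euler('xyz',o['orientation'],degrees=True).as_matrix(); T[:3,3]=o['tool_pos']; return T
def snap(n,fn=None):
    T=pose(); s=ctrl.snapshot(n)
    if 'hand_eye' in s: s['T']=T@np.array(s['hand_eye'])
    else:
        a=np.array(s['attitude'],float); C=np.eye(4)
        C[:3,:3]=a if a.shape==(3,3) else R.from_euler('xyz',a,degrees=True).as_matrix()
        C[:3,3]=s['position']; s['T']=C
    if fn: cv2.imwrite('pics/'+fn,s['color'][:,:,::-1])
    return s
def ray(s,u,v):
    K=np.array(s['K']);k=float(s['k1'])
    d=cv2.undistortPoints(np.array([[[u,v]]],float),K,np.array([k,0,0,0,0]))[0,0]
    r=np.array([d[0],-d[1],-1.0]); return s['T'][:3,3],s['T'][:3,:3]@r
def onz(s,u,v,z):
    p,d=ray(s,u,v); return p+d*(z-p[2])/d[2]
def dep(s,u,v):
    p,d=ray(s,u,v); return p+d*s['depth'][int(v),int(u)]
E
python3 - <<'E'
from h import *
o=ctrl.get_obs();print(o)
for n in('scene','side','wrist'):
    s=snap(n,n+'0.png');print(n,s['k1'],s['K'],s['T'].round(3).tolist(), s.get('attitude'))
E
```

```text
{'clock': 0.0, 'joint_pos': array([ 8.53776997e+01,  2.05921432e+01,  6.33400994e-01, -2.09527570e-02,
       -7.01374036e+01, -1.65061145e+01]), 'qvel': array([ 0.05299898,  0.02974044,  0.05436725, -0.06069573,  0.05028201,
        0.04141376]), 'tau': array([-1.05288764e-03, -5.82715452e+01,  2.93061000e+01,  6.99717566e+00,
        6.90771107e-03, -1.56751439e-04]), 'tool_pos': array([0.24324628, 0.62943154, 0.403709  ]), 'orientation': array([  94.93003921,   89.90185665, -106.20551107]), 'force': array([-0.08962409, -0.12117682, -0.27539635]), 'moment': array([-0.01625459, -0.03757762, -0.01018203]), 'opening': 0.08749405964639477}
scene -0.13409591108448843 [[445.09866634   0.         253.37461633]
 [  0.         445.09866634 188.14096051]
 [  0.           0.           1.        ]] [[0.699, -0.426, 0.574, 1.233], [0.715, 0.409, -0.567, -0.686], [0.007, 0.807, 0.59, 0.814], [0.0, 0.0, 0.0, 1.0]] [53.82274569 -0.37556909 45.62722861]
side -0.03563010988273578 [[374.04374626   0.         252.44473175]
 [  0.         374.04374626 193.94946341]
 [  0.           0.           1.        ]] [[-0.826, 0.404, -0.392, 0.148], [-0.563, -0.576, 0.593, 0.571], [0.014, 0.711, 0.703, 0.788], [0.0, 0.0, 0.0, 1.0]] [  45.32044198   -0.77424215 -145.74170156]
wrist -0.06718727960914589 [[303.47081883   0.         253.10806193]
 [  0.         303.47081883 188.1842809 ]
 [  0.           0.           1.        ]] [[-0.36, 0.897, 0.257, 0.312], [-0.933, -0.347, -0.097, 0.604], [0.002, -0.275, 0.961, 0.383], [0.0, 0.0, 0.0, 1.0]] None
```

View pics/scene0.png

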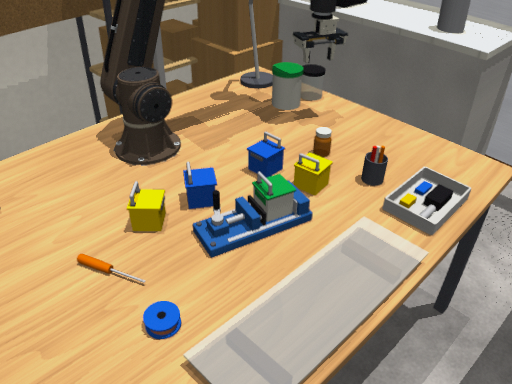

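View pics/side0.png

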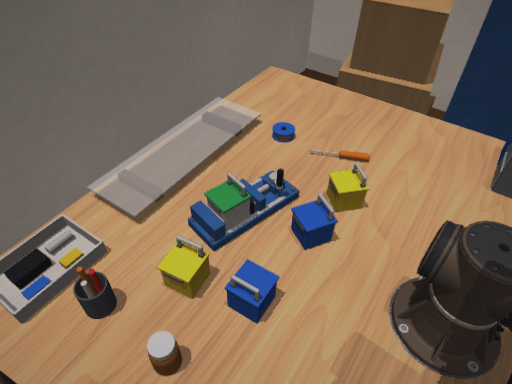

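View pics/wrist0.png

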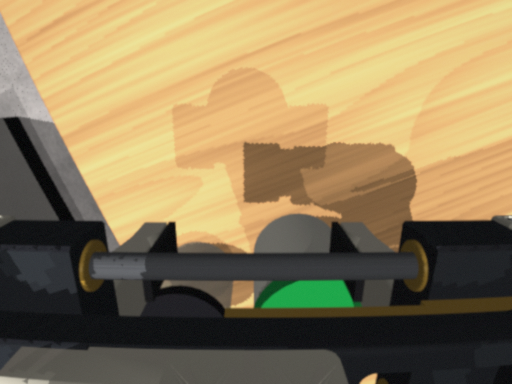

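Tub-shaped things in the scene view: blue (266,155), blue (200,187), yellow (148,210), yellow (312,172), and a white body with a green lid at (273,198) in the blue vise. The last one fits. The large white and green canister at (288,85) has no bar. I'll confirm in an enlarged crop.

Run:
```python
import cv2,numpy as np
a=cv2.imread('pics/scene0.png')[165:255,185:320];b=cv2.imread('pics/side0.png')[160:250,180:305]
a=cv2.resize(a,None,fx=4.4,fy=3.3*4/3,interpolation=cv2.INTER_CUBIC)
cv2.imwrite('pics/ca.png',a)
b=cv2.resize(b,None,fx=4.4,fy=4.4,interpolation=cv2.INTER_CUBIC)
cv2.imwrite('pics/cb.png',b)
```

```text
(no output)
```

View pics/ca.png

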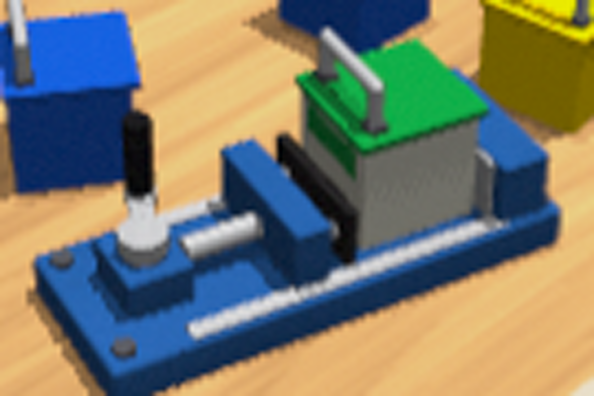

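View pics/cb.png

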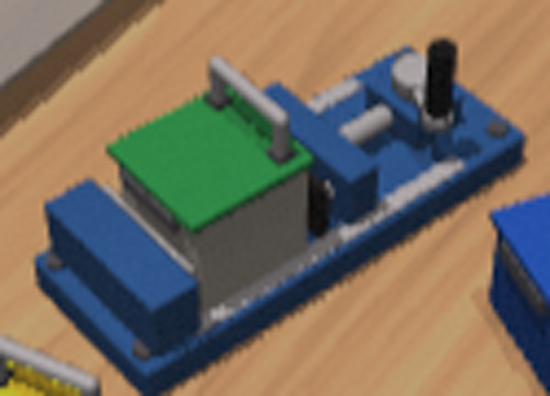

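Confirmed: white tub, green lid and steel bar, standing in the vise. Knob top is at about (216,192) in scene and (280,170) in side. Now measuring.

Run:
```python
from h import *
A=snap('scene');B=snap('side')
def tri(a,b):
    p,d=ray(A,*a);q,e=ray(B,*b)
    t=np.linalg.lstsq(np.c_[d,-e],q-p,rcond=None)[0]
    x=p+d*t[0];y=q+e*t[1];return ((x+y)/2).round(4),round(np.linalg.norm(x-y),4)
ca=lambda x,y:(185+x/4.4,165+y/4.4)
cb=lambda x,y:(180+x/4.4,160+y/4.4)
print('knob top',tri(ca(137,117),cb(442,46)))
print('knob ray z127',onz(A,*ca(137,117),.127),onz(B,*cb(442,46),.127))
print('knob mid z100',onz(A,*ca(138,155),.1),onz(B,*cb(440,80),.1))
print('bar ends', tri(ca(328,36),cb(284,112)),tri(ca(373,88),cb(217,65)))
for n,p in (('ends',[(328,36),(373,88)]),):
    print([onz(A,*ca(*x),.143).round(4) for x in p])
print([onz(B,*cb(*x),.143).round(4) for x in [(284,112),(217,65)]])
# vise base top corners at z=.03
print('A base',[onz(A,*ca(*x),.03).round(4) for x in [(35,262),(112,380),(558,205)]])
print('B base',[onz(B,*cb(*x),.03).round(4) for x in [(38,260),(150,375),(523,138),(408,47)]])
print('lid A',[onz(A,*ca(*x),.113).round(4) for x in [(298,82),(360,150),(488,108),(416,40)]])
print('lid B',[onz(B,*cb(*x),.113).round(4) for x in [(108,150),(196,228),(312,158),]])
```

```text
knob top (array([ 0.5071, -0.1049,  0.1261]), np.float64(0.0013))
knob ray z127 [ 0.50867599 -0.10539403  0.127     ] [ 0.50623898 -0.1045517   0.127     ]
knob mid z100 [ 0.50951012 -0.10685417  0.1       ] [ 0.50518532 -0.10384524  0.1       ]
bar ends (array([0.5425, 0.0158, 0.1444]), np.float64(0.0048)) (array([0.5982, 0.0011, 0.1414]), np.float64(0.0001))
[array([0.5431, 0.0187, 0.143 ]), array([ 0.5997, -0.0006,  0.143 ])]
[array([0.5417, 0.0128, 0.143 ]), array([0.5971, 0.0026, 0.143 ])]
A base [array([ 0.4762, -0.1652,  0.03  ]), array([ 0.5875, -0.1973,  0.03  ]), array([0.6628, 0.108 , 0.03  ])]
B base [array([0.6581, 0.1096, 0.03  ]), array([0.5471, 0.1395, 0.03  ]), array([ 0.4668, -0.1553,  0.03  ]), array([ 0.5777, -0.189 ,  0.03  ])]
lid A [array([0.535 , 0.0013, 0.113 ]), array([ 0.6093, -0.0204,  0.113 ]), array([0.634 , 0.0654, 0.113 ]), array([0.5541, 0.0873, 0.113 ])]
lid B [array([0.6254, 0.0721, 0.113 ]), array([0.5461, 0.0918, 0.113 ]), array([0.5244, 0.0094, 0.113 ])]
```

Run:
```python
from h import *
A=snap('scene');B=snap('side')
T=pose();print(T.round(3))
for n,S,u,v in [('blue1',A,200,176),('blue2',A,266,150),('yel1',A,148,196),('yel2',A,312,164),('pot',A,374,155),('pen',A,381,149),('blue1B',B,313,216),('yel1B',B,345,183),('blue1barA',A,184,171),('blue1barB',B,323,203),('blue1barB',B,331,214),('penB',B,91,272)]:
    print(n,dep(S,u,v).round(3))
th=np.radians(-14.8)
vx=np.array([np.cos(th),np.sin(th),0]);vy=np.array([-np.sin(th),np.cos(th),0]);dn=np.array([0,0,-1.])
for s in (1,-1):
    Rt=np.c_[dn,s*vy,np.cross(dn,s*vy)]
    rv=R.from_matrix(T[:3,:3].T@Rt).as_rotvec(degrees=True);print(s,rv)
k=np.array([.5071,-.105,.269+.03])
print('shift tool',T[:3,:3].T@(k-T[:3,3]))
print(ctrl.get_obs()['clock'])
```

```text
[[-0.    -0.361 -0.933  0.243]
 [-0.    -0.933  0.361  0.63 ]
 [-1.     0.    -0.     0.404]
 [ 0.     0.     0.     1.   ]]
blue1 [ 0.371 -0.052  0.082]
blue2 [0.404 0.188 0.083]
yel1 [ 0.346 -0.215  0.081]
yel2 [0.553 0.235 0.08 ]
pot [0.671 0.391 0.098]
pen [0.688 0.396 0.125]
blue1B [ 0.371 -0.047  0.082]
yel1B [ 0.355 -0.209  0.082]
blue1barA [ 0.318 -0.07   0.082]
blue1barB [ 0.371 -0.102  0.083]
blue1barB [ 0.331 -0.06   0.104]
penB [0.662 0.396 0.127]
1 [ 1.73666614e+02 -3.55677648e-02  1.38248113e-03]
-1 [-6.33338285e+00 -9.11282380e-04 -2.34450052e-02]
shift tool [ 0.10569788  0.59000725 -0.51086992]
0.35
```

```bash
python3 -m inch '[0,0.045,-0.039,0,0,0,0.05, 0,0.045,-0.039,0,0,0,0.05, 0,0.045,-0.039,0,0,0,0.05, 0,0.045,-0.039,0,0,0,0.05, 0,0.045,-0.039,0,0,0,0.05, 0,0.045,-0.039,0,0,0,0.05, 0,0.045,-0.039,0,0,0,0.05, 0,0.045,-0.039,0,0,0,0.05, 0,0.045,-0.039,0,0,0,0.05, 0,0.045,-0.039,0,0,0,0.05, 0,0.045,-0.039,0,0,0,0.05, 0,0.045,-0.039,0,0,0,0.05, 0,0,0,0,0,0,0.05, 0,0,0,-6.3,0,0,0.05, 0,0,0,0,0,0,0.05]'
python3 - <<'E'
from h import *
T=pose();print(T.round(4),ctrl.get_obs()['joint_pos'].round(1))
k=np.array([.5071,-.105,.269])
print('shift tool',T[:3,:3].T@(k-T[:3,3]))
E
```

```text
clock: 2.22
tool_pos: [0.4905, -0.0644, 0.4063]
orientation: [-143.1, 89.5, 22.2]
force: [0.8, -1.0, 0.2]
opening: 0.0501
[[ 0.0075 -0.2539 -0.9672  0.4905]
 [ 0.0031 -0.9672  0.254  -0.0644]
 [-1.     -0.0049 -0.0065  0.4063]
 [ 0.      0.      0.      1.    ]] [ 15.3   3.2 -21.5  -0.1 -64.9  60. ]
shift tool [ 0.13727568  0.03575135 -0.02544768]
```

```bash
python3 -m inch '[0.01,0.0357,-0.0254,0,0,0,0.05, 0.05,0,0,0,0.4,0,0.05, 0.015,0,0,0,0,0,0.05, 0,0,0,0,0,0,0.05]'
python3 - <<'E'
from h import *
T=pose();print(T.round(4))
k=np.array([.5071,-.105,.269])
print('shift tool',T[:3,:3].T@(k-T[:3,3]))
snap('wrist','w1.png');s=snap('scene','s1.png');b=snap('side','b1.png')
import cv2
cv2.imwrite('pics/m1.png',np.hstack([cv2.resize(s['color'][100:260,140:330,::-1],(400,337)),cv2.resize(b['color'][80:240,190:380,::-1],(400,337))]))
E
```

```text
clock: 2.72
tool_pos: [0.5075, -0.1029, 0.331]
orientation: [-158.6, 88.9, 6.4]
force: [0.3, -0.4, 0.6]
opening: 0.0499
[[ 0.0184 -0.2587 -0.9658  0.5075]
 [ 0.0021 -0.9659  0.2587 -0.1029]
 [-0.9998 -0.0067 -0.0172  0.331 ]
 [ 0.      0.      0.      1.    ]]
shift tool [0.06193078 0.00255076 0.00095895]
```

View pics/w1.png

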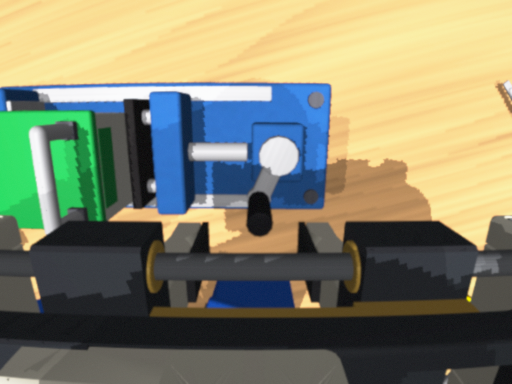

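View pics/m1.png

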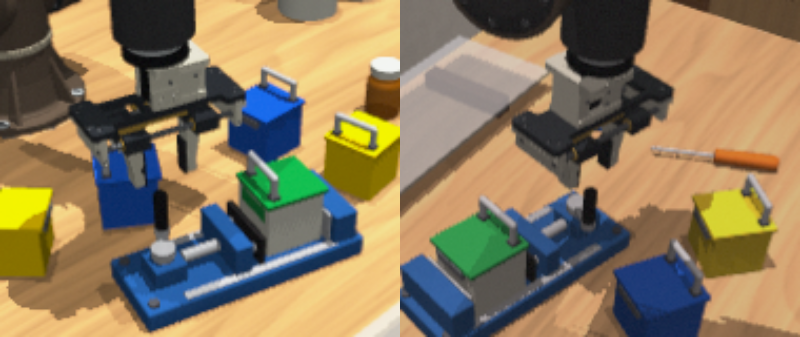

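```bash
cat >> h.py <<'E'
def info(k=None,yaw=-14.8):
    T=pose();th=np.radians(yaw);vy=np.array([-np.sin(th),np.cos(th),0]);dn=np.array([0,0,-1.])
    Rt=np.c_[dn,-vy,np.cross(dn,-vy)]
    print('g',(T[:3,3]+.159*T[:3,0]).round(4),'rotfix',R.from_matrix(T[:3,:3].T@Rt).as_rotvec(degrees=True).round(2))
    if k is not None: # shift after the orientation fix, in target axes, for the grasp point
        print('shift (target-orient axes, TCP)',(Rt.T@(np.array(k)-.159*dn-T[:3,3])).round(4))
    o=ctrl.get_obs();print('t',o['clock'],'F',o['force'].round(1),'open',round(o['opening'],4));return T
E
python3 - <<'E'
from h import *
s=snap('wrist')
print('knobtop',onz(s,261,225,.127),dep(s,261,220))
for z in (.072,.07,.068,.064): print('disc',z,onz(s,279,155,z))
print(dep(s,279,155))
# bar via wrist
print('bar', onz(s,40,138,.143),onz(s,50,225,.143), dep(s,44,180), dep(s,50,220))
print('lid',[dep(s,*p).round(4) for p in[(92,118),(98,215),(10,120)]])
v=[dep(s,*p)for p in[(326,90),(322,200),(180,90)]];print(np.round(v,4))
w=[onz(s,*p,.03) for p in [(330,86),(325,207)]];print(w)
info([.5071,-.105,.11])
E
```

```text
knobtop [ 0.50692751 -0.1050145   0.127     ] [ 0.50994922 -0.10581384  0.12603059]
disc 0.072 [ 0.53965803 -0.12936084  0.072     ]
disc 0.07 [ 0.53932704 -0.12943502  0.07      ]
disc 0.068 [ 0.53899605 -0.12950921  0.068     ]
disc 0.064 [ 0.53833407 -0.12965757  0.064     ]
[ 0.53985593 -0.12931649  0.07319581]
bar [0.59702475 0.00399965 0.143     ] [0.54583307 0.02093487 0.143     ] [0.57350114 0.00848376 0.14774234] [0.54947236 0.01680214 0.14624385]
lid [array([ 0.6024, -0.0144,  0.1119]), array([0.5378, 0.0075, 0.1121]), array([0.6177, 0.0431, 0.112 ])]
[[ 0.5791 -0.186   0.0287]
 [ 0.4786 -0.1613  0.0287]
 [ 0.6128 -0.0591  0.0304]]
[array([ 0.58157932, -0.18995791,  0.03      ]), array([ 0.47124999, -0.16256059,  0.03      ])]
g [ 0.5116 -0.1027  0.1739] rotfix [-0.11 -1.18  0.46]
shift (target-orient axes, TCP) [0.0638 0.0021 0.0005]
t 2.925 F [-0.3 -0.3  1.2] open 0.0498
```

```bash
python3 -m inch '[0,0,0,-0.1,-1.2,0.45,0.05, 0,0.002,0.0005,0,0,0,0.05, 0.02,0,0,0,0,0,0.05, 0.02,0,0,0,0,0,0.05, 0.02,0,0,0,0,0,0.05, 0,0,0,0,0,0,0.05]'
python3 - <<'E'
from h import *
info([.507,-.105,.11])
s=snap('wrist','w2.png');print(onz(s,0,0,0)[0])
E
```

```text
clock: 3.68
tool_pos: [0.508, -0.1049, 0.2748]
orientation: [-155.1, 89.8, 10.1]
force: [-0.3, -0.6, 1.2]
opening: 0.0499
g [ 0.5087 -0.1048  0.1158] rotfix [-0.02 -0.23  0.1 ]
shift (target-orient axes, TCP) [0.0058 0.0003 0.0009]
t 3.675 F [-0.3 -0.6  1.2] open 0.0499
0.7130813293669542
```

View pics/w2.png

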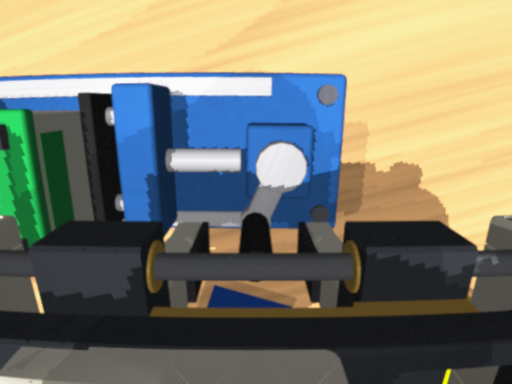

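The knob at (257,235) sits centred between the fingers. Lowering a little and closing.

```bash
python3 -m inch '[0.0055,0.0003,0.001,0,-0.2,0.1,0.05, 0,0,0,0,0,0,0.0, 0,0,0,0,0,0,0.0, 0,0,0,0,0,0,0.0, 0,0,0,0,0,0,0.0]'
python3 - <<'E'
from h import *
info([.507,-.105,.11])
E
```

```text
clock: 4.35
tool_pos: [0.5082, -0.1052, 0.2726]
orientation: [-169.6, 89.7, -4.4]
force: [1.4, -2.8, -0.8]
opening: 0.0172
g [ 0.5091 -0.1053  0.1136] rotfix [ 0.02 -0.32  0.06]
shift (target-orient axes, TCP) [0.0036 0.0001 0.0012]
t 4.35 F [ 1.4 -2.8 -0.8] open 0.0172
```

```bash
python3 -m inch '[0,-0.0036,-0.0017,0,0,0,0, 0,-0.0034,-0.0021,0,0,0,0, 0,-0.0032,-0.0024,0,0,0,0, 0,-0.0029,-0.0027,0,0,0,0, 0,-0.0026,-0.003,0,0,0,0]'
cat >> h.py <<'E'
def crank(ax=(.5397,-.129),yaw=-14.8):
    T=info(); g=T[:3,3]+.159*T[:3,0]; d=g[:2]-np.array(ax); th=np.radians(yaw)
    a=d@[np.cos(th),np.sin(th)];b=d@[-np.sin(th),np.cos(th)]
    phi=np.arctan2(b,-a)%(2*np.pi); print('rho',np.hypot(a,b).round(4),'phi',phi.round(3))
    open('trk.txt','a').write(f'{g[0]} {g[1]} {g[2]}\n')
E
python3 -c "
from h import *
crank()"
```

```text
clock: 4.97
tool_pos: [0.5192, -0.0964, 0.2724]
orientation: [54.5, 89.4, -140.3]
force: [-7.4, -1.4, 7.3]
opening: 0.0173
g [ 0.518  -0.0974  0.1134] rotfix [-0.06  0.33 -0.47]
t 4.975 F [-7.4 -1.4  7.3] open 0.0173
rho 0.0383 phi 0.71
```

```bash
python3 -m inch '[0,-0.004,-0.0038,0,0.3,-0.3,0, 0,-0.0036,-0.0042,0,0,0,0, 0,-0.0032,-0.0045,0,0,0,0, 0,-0.0027,-0.0048,0,0,0,0, 0,-0.0022,-0.005,0,0,0,0, 0,-0.0017,-0.0052,0,0,0,0]'
python3 -c "
from h import *
crank()"
```

```text
clock: 5.72
tool_pos: [0.5438, -0.0894, 0.2723]
orientation: [34.4, 88.8, -160.6]
force: [-6.7, 0.6, 5.2]
opening: 0.0172
g [ 0.5408 -0.0905  0.1134] rotfix [-0.2   0.97 -0.66]
t 5.725 F [-6.7  0.6  5.2] open 0.0172
rho 0.0386 phi 1.34
```

```bash
python3 -m inch '[0,-0.001,-0.0054,0,0.4,-0.3,0, 0,-0.0004,-0.0055,0,0.4,-0.3,0, 0,0.0001,-0.0055,0,0.2,0,0, 0,0.0007,-0.0055,0,0.2,0,0, 0,0.0013,-0.0053,0,0,0,0, 0,0.0018,-0.0052,0,0,0,0, 0,0.0023,-0.005,0,0,0,0, 0,0.0028,-0.0047,0,0,0,0]'
python3 -c "
from h import *
crank()"
```

```text
clock: 6.72
tool_pos: [0.5754, -0.1071, 0.2723]
orientation: [14.2, 89.1, 179.1]
force: [-4.6, 4.1, 4.7]
opening: 0.017
g [ 0.573  -0.1071  0.1134] rotfix [-0.33  0.85 -0.21]
t 6.725 F [-4.6  4.1  4.7] open 0.017
rho 0.0399 phi 2.301
```

```bash
python3 -m inch '[0,0.0039,-0.0039,-0.2,0.4,0,0, 0,0.0043,-0.0035,0,0.4,0,0, 0,0.0046,-0.0029,0,0.2,0.2,0, 0,0.005,-0.0023,0,0,0.2,0, 0,0.0052,-0.0017,0,0,0.2,0, 0,0.0054,-0.0011,0,0,0,0, 0,0.0055,-0.0005,0,0,0,0, 0,0.0055,0.0002,0,0,0,0]'
python3 -c "
from h import *
crank()"
```

```text
clock: 7.72
tool_pos: [0.5787, -0.1432, 0.2725]
orientation: [57.1, 89.8, -137.9]
force: [1.2, 7.2, 0.4]
opening: 0.0171
g [ 0.5782 -0.1437  0.1135] rotfix [-0.2   0.13 -0.19]
t 7.725 F [1.2 7.2 0.4] open 0.0171
rho 0.0412 phi 3.247
```

```bash
python3 -m inch '[0,0.0054,0.0009,-0.2,0,0,0, 0,0.0053,0.0015,0,0,0,0, 0,0.0051,0.0021,0,0,0.2,0, 0,0.0048,0.0027,0,0,0.2,0, 0,0.0044,0.0033,0,-0.2,0.2,0, 0,0.004,0.0038,0,-0.2,0,0, 0,0.0035,0.0042,0,-0.2,0,0, 0,0.003,0.0046,0,-0.2,0,0]'
python3 -c "
from h import *
crank()
from scipy.optimize import least_squares as L
p=np.loadtxt('trk.txt')[:,:2]
r=L(lambda q:np.hypot(*(p-q[:2]).T)-.04,[.54,-.129]);print(r.x,r.fun.round(4))
crank(r.x)"
```

```text
clock: 8.72
tool_pos: [0.5577, -0.1652, 0.2729]
orientation: [-164.2, 89.4, 1.1]
force: [11.5, -2.6, -11.9]
opening: 0.0171
g [ 0.5595 -0.1652  0.1139] rotfix [ 0.14 -0.62  0.18]
t 8.725 F [ 11.5  -2.6 -11.9] open 0.0171
rho 0.0413 phi 3.954
[ 0.54045125 -0.13034899] [-0.0002 -0.0001  0.      0.0001 -0.0003]
g [ 0.5595 -0.1652  0.1139] rotfix [ 0.14 -0.62  0.18]
t 8.725 F [ 11.5  -2.6 -11.9] open 0.0171
rho 0.0397 phi 3.954
```

```bash
python3 -m inch '[0,0.0039,0.0045,0,-0.3,0,0, 0,0.0035,0.0049,0,-0.3,0,0, 0,0.0029,0.0052,0,-0.3,0,0, 0,0.0024,0.0055,0,-0.3,0,0, 0,0.0018,0.0057,0,-0.3,0,0, 0,0.0013,0.0059,0,-0.3,0,0, 0,0.0007,0.006,0,-0.3,0,0]'
python3 -c "
from h import *
crank((.5405,-.1303))"
```

```text
clock: 9.6
tool_pos: [0.5311, -0.1712, 0.2728]
orientation: [-131.3, 89.2, 34.3]
force: [10.0, -5.7, -11.2]
opening: 0.0172
g [ 0.5329 -0.17    0.1138] rotfix [ 0.38 -0.52  0.6 ]
t 9.6 F [ 10.   -5.7 -11.2] open 0.0172
rho 0.0404 phi 4.644
```

```bash
python3 -m inch '[0,0,0.006,0.2,-0.2,0.2,0, 0,-0.0005,0.006,0.2,-0.2,0.2,0, 0,-0.001,0.003,0,0,0,0, 0,0,0,0,0,0,0]'
python3 -c "
from h import *
crank((.5405,-.1303))"
```

```text
clock: 10.1
tool_pos: [0.5222, -0.1675, 0.2726]
orientation: [-169.1, 89.1, -3.8]
force: [-1.0, -0.3, 0.4]
opening: 0.0174
g [ 0.5247 -0.1676  0.1136] rotfix [ 0.06 -0.89  0.17]
t 10.1 F [-1.  -0.3  0.4] open 0.0174
rho 0.0405 phi 4.853
```

```bash
python3 -m inch '[0,0,0,0,0,0,0.05, 0,0,0,0,0,0,0.05, 0,0,0,0,0,0,0.05, -0.02,0,0,0,0,0,0.05, -0.03,0,0,0,0,0,0.05, -0.03,0,0,0,0,0,0.05, -0.03,0,0,0,0,0,0.05, 0,0,0,0,-0.9,0.2,0.05, 0,0,0,0,0,0,0.05]'
python3 - <<'E'
from h import *
crank((.5405,-.1303))
s=snap('wrist','w3.png');a=snap('scene','s3.png');b=snap('side','b3.png')
import pickle;pickle.dump((s,a,b),open('p3.pkl','wb'))
cv2.imwrite('pics/m3.png',np.hstack([cv2.resize(a['color'][150:260,180:330,::-1],(400,293),interpolation=2),cv2.resize(b['color'][140:250,180:330,::-1],(400,293),interpolation=2)]))
E
```

```text
clock: 11.22
tool_pos: [0.5199, -0.1665, 0.3855]
orientation: [-9.4, 89.9, 155.9]
force: [0.2, 0.9, -0.3]
opening: 0.0502
g [ 0.5195 -0.1664  0.2265] rotfix [0.07 0.14 0.02]
t 11.225 F [ 0.2  0.9 -0.3] open 0.0502
rho 0.0417 phi 4.981
```

View pics/w3.png

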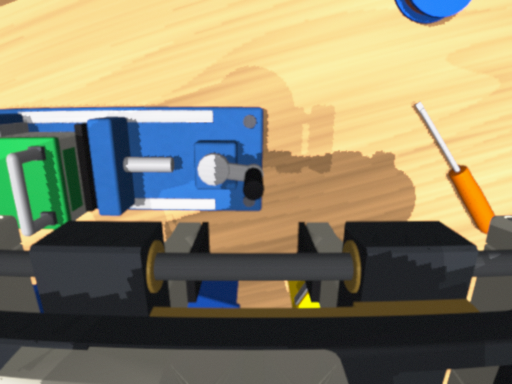

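View pics/m3.png

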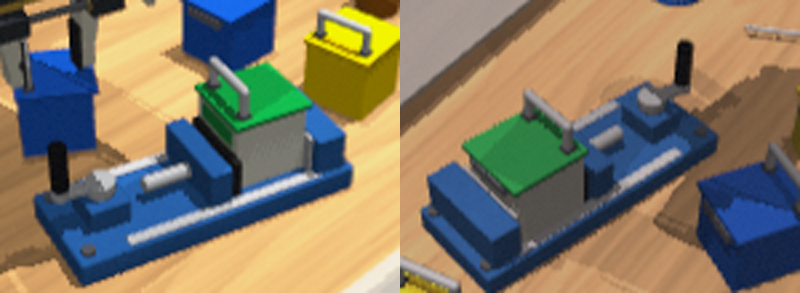

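```bash
python3 - <<'E'
from h import *
import pickle
s,a,b=pickle.load(open('p3.pkl','rb'))
print('knob',onz(a,201.4,204.2,.127),onz(b,286.9,156.5,.127),onz(s,254,185,.127))
k=np.mean([onz(a,201.4,204.2,.127),onz(b,286.9,156.5,.127)],axis=0)[:2]-[.5405,-.1303]
th=np.radians(-14.8);x=k@[np.cos(th),np.sin(th)];y=k@[-np.sin(th),np.cos(th)];print(np.hypot(x,y),np.arctan2(y,-x)%6.283)
A=[onz(a,*p,.143).round(4) for p in[(259.9,173.2),(271.9,183)]]
B=[onz(b,*p,.143).round(4) for p in[(243.8,187.2),(228.4,176.4)]]
W=[onz(s,*p,.143).round(4) for p in[(26,226),(14,160)]]
for n,q in zip('ABW',(A,B,W)): d=q[1]-q[0];print(n,q,'mid',(q[0]+q[1])/2,'ang',np.degrees(np.arctan2(d[1],d[0])),np.linalg.norm(d))
E
python3 -c "
import cv2,numpy as np
w=cv2.imread('pics/w3.png')[90:250,0:280];cv2.imwrite('pics/w3c.png',cv2.resize(w,None,fx=2.8,fy=2.8,interpolation=2))"
```

```text
knob [ 0.52331756 -0.16623601  0.127     ] [ 0.52229967 -0.16599381  0.127     ] [ 0.52714229 -0.16771278  0.127     ]
0.039946120814925434 4.9127045084513945
A [array([0.5439, 0.0193, 0.143 ]), array([0.5974, 0.0098, 0.143 ])] mid [0.57065 0.01455 0.143  ] ang -10.069062698889423 0.05433691194758863
B [array([0.5396, 0.0191, 0.143 ]), array([0.5952, 0.009 , 0.143 ])] mid [0.5674  0.01405 0.143  ] ang -10.29577781111573 0.05650991063521511
W [array([0.5454, 0.0216, 0.143 ]), array([0.5982, 0.0058, 0.143 ])] mid [0.5718 0.0137 0.143 ] ang -16.659414014818445 0.055113337768638145
```

View pics/w3c.png

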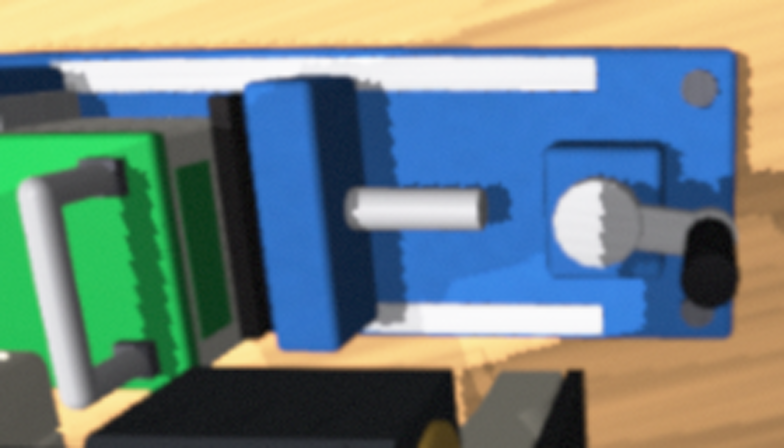

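```bash
python3 -m inch '[0,-0.045,-0.001,0,0,0,0.05, 0,-0.045,-0.001,0,0,0,0.05, 0,-0.045,-0.001,0,0,0,0.05, 0,-0.045,-0.001,0,0,0,0.05, 0,0,0,0,0,0,0.05, 0,0,0,0,0,0,0.05]'
python3 - <<'E'
from h import *
info([.571,.014,.143])
s=snap('wrist','w4.png');a=snap('scene');b=snap('side')
cv2.imwrite('pics/m4.png',np.hstack([cv2.resize(a['color'][100:250,200:350,::-1],(400,400),interpolation=2),cv2.resize(b['color'][90:240,170:320,::-1],(400,400),interpolation=2)]))
E
```

```text
clock: 12.12
tool_pos: [0.5704, 0.011, 0.38]
orientation: [21.8, 89.4, -173.0]
force: [0.0, 0.3, -0.2]
opening: 0.0501
g [0.5688 0.0108 0.221 ] rotfix [-0.04  0.54 -0.21]
shift (target-orient axes, TCP) [ 0.078  -0.0031  0.0002]
t 12.125 F [ 0.   0.3 -0.2] open 0.0501
```

View pics/w4.png

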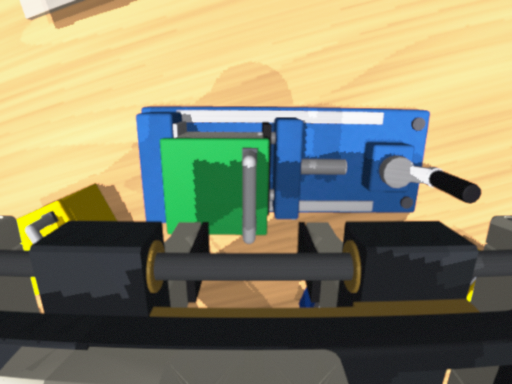

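View pics/m4.png

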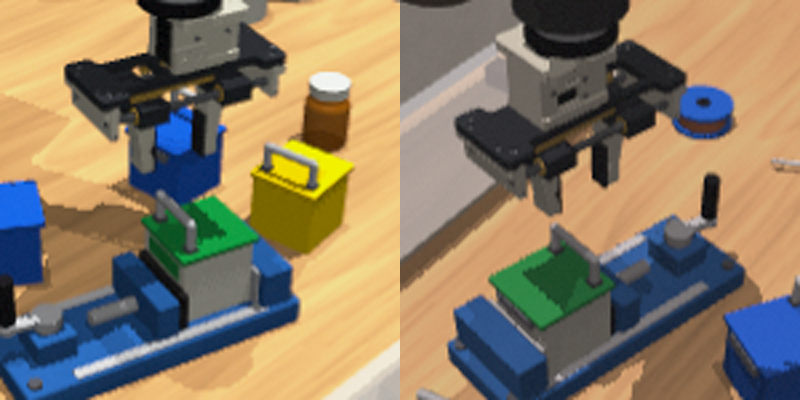

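Run:
```python
from h import *
s=snap('wrist')
q=[onz(s,249,240,.143),onz(s,250,152,.143)];print(q,(q[0]+q[1])/2,np.degrees(np.arctan2(*(q[1]-q[0])[1::-1])),np.linalg.norm(q[1]-q[0]))
print(dep(s,249,200))
m=cv2.inRange(cv2.cvtColor(s['color'],cv2.COLOR_RGB2HSV),(45,120,60),(85,255,255));m[:,300:]=0;m[240:]=0
c=max(cv2.findContours(m,0,2)[0],key=cv2.contourArea);print(cv2.minAreaRect(c))
info([(q[0]+q[1])[0]/2,(q[0]+q[1])[1]/2,.143])
```

```text
[array([0.53940992, 0.02226375, 0.143     ]), array([0.60613938, 0.00346144, 0.143     ])] [0.57277465 0.01286259 0.143     ] -15.736204057077646 0.06932783024922759
[0.57229144 0.0133307  0.14607974]
((213.5, 186.0), (96.0, 109.0), 90.0)
g [0.5689 0.0099 0.2217] rotfix [-0.14  0.48 -0.18]
shift (target-orient axes, TCP) [ 0.0787 -0.0033 -0.0016]
t 12.325 F [-0.2 -0.2 -0. ] open 0.0499
```

```bash
python3 -m inch '[0,0,0,-0.1,0.5,-0.2,0.05, 0.02,-0.003,-0.0016,0,0,0,0.05, 0.02,0,0,0,0,0,0.05, 0.02,0,0,0,0,0,0.05, 0.015,0,0,0,0,0,0.05, 0,0,0,0,0,0,0.05]'
python3 - <<'E'
from h import *
info([.572,.013,.143])
E
```

```text
clock: 13.08
tool_pos: [0.5726, 0.0094, 0.3053]
orientation: [-151.8, 89.6, 13.1]
force: [-0.2, -0.1, 0.3]
opening: 0.0504
g [0.5736 0.0097 0.1463] rotfix [-0.27 -0.32  0.17]
shift (target-orient axes, TCP) [ 0.0033 -0.0033  0.0015]
t 13.075 F [-0.2 -0.1  0.3] open 0.0504
```

```bash
python3 -m inch '[0.003,-0.0035,0.001,-0.2,-0.3,0.2,0.03, 0,0,0,0,0,0,0.03, 0,0,0,0,0,0,0.03]'
python3 - <<'E'
from h import *
info([.572,.013,.143])
s=snap('wrist','w5.png');a=snap('scene');b=snap('side')
cv2.imwrite('pics/m5.png',np.hstack([cv2.resize(a['color'][120:240,220:340,::-1],(400,400),interpolation=2),cv2.resize(b['color'][110:230,170:290,::-1],(400,400),interpolation=2)]))
E
```

```text
clock: 13.45
tool_pos: [0.5733, 0.0134, 0.304]
orientation: [-169.3, 89.8, -4.1]
force: [0.3, 0.3, 0.5]
opening: 0.0313
g [0.5737 0.0134 0.145 ] rotfix [-0.05 -0.15  0.03]
shift (target-orient axes, TCP) [0.002  0.0007 0.0012]
t 13.45 F [0.3 0.3 0.5] open 0.0313
```

View pics/m5.png

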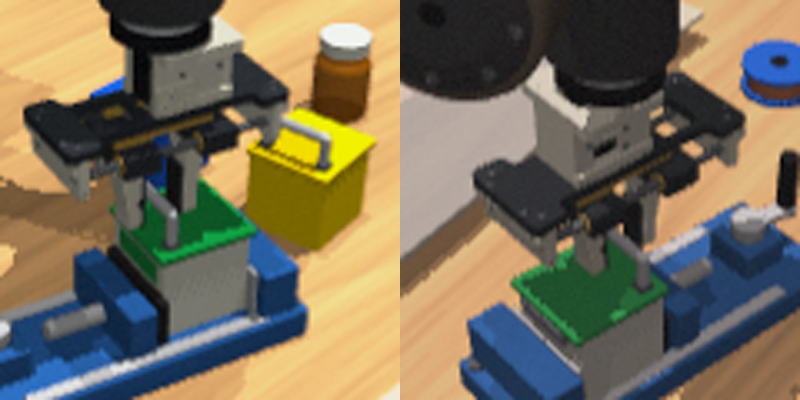

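The fingers straddle the bar in both views. Closing.

```bash
python3 -m inch '[0.001,0,0.0005,0,0,0,0.0, 0,0,0,0,0,0,0.0, 0,0,0,0,0,0,0.0, 0,0,0,0,0,0,0.0, 0,0,0,0,0,0,0.0]'
python3 - <<'E'
from h import *
info([.572,.013,.143]);print(pose()[:3,3])
E
```

```text
clock: 14.22
tool_pos: [0.5726, 0.0129, 0.3029]
orientation: [171.7, 89.9, -23.2]
force: [-0.6, -1.2, 0.4]
opening: 0.009
g [0.5729 0.0128 0.1439] rotfix [-0.07 -0.13 -0.02]
shift (target-orient axes, TCP) [0.0009 0.0001 0.0006]
t 14.225 F [-0.6 -1.2  0.4] open 0.009
[0.57256513 0.01293655 0.30285922]
```

```bash
python3 -m inch '[-0.0014,-0.0041,0,0,0,1.15,0, -0.0014,-0.0041,0,0,0,1.15,0, -0.0014,-0.0041,0,0,0,1.15,0]'
python3 - <<'E'
from h import *
info([.5729,.0128,.1439])
E
```

```text
clock: 14.6
tool_pos: [0.5758, 0.0249, 0.3053]
orientation: [90.8, 86.2, -104.1]
force: [4.1, -6.6, -8.8]
opening: 0.0088
g [0.5733 0.0147 0.1466] rotfix [-0.14 -0.05 -3.78]
shift (target-orient axes, TCP) [ 0.0024  0.0124 -0.0003]
t 14.6 F [ 4.1 -6.6 -8.8] open 0.0088
```

```bash
python3 -m inch '[-0.002,-0.0035,0,0,0,0.8,0, -0.002,-0.0035,0,0,0,0.8,0, -0.002,-0.0035,0,0,0,0.8,0]'
python3 - <<'E'
from h import *
info([.5729,.0128,.1439])
E
```

```text
clock: 14.98
tool_pos: [0.5787, 0.0343, 0.3067]
orientation: [88.8, 83.2, -106.2]
force: [4.5, -6.8, -9.6]
opening: 0.0089
g [0.5735 0.0163 0.1488] rotfix [-0.17  0.15 -6.77]
shift (target-orient axes, TCP) [0.0038 0.0223 0.0001]
t 14.975 F [ 4.5 -6.8 -9.6] open 0.0089
```

```bash
python3 -m inch '[-0.003,-0.0025,0,0,0,0.5,0, -0.003,-0.0025,0,0,0,0.5,0, -0.003,-0.0025,0,0,0,0.5,0]'
python3 - <<'E'
from h import *
info([.5729,.0128,.1439])
s=snap('wrist','w6.png');a=snap('scene');b=snap('side')
cv2.imwrite('pics/m6.png',np.hstack([cv2.resize(a['color'][120:240,220:340,::-1],(400,400),interpolation=2),cv2.resize(b['color'][110:230,170:290,::-1],(400,400),interpolation=2)]))
E
```

```text
clock: 15.35
tool_pos: [0.5815, 0.0429, 0.3111]
orientation: [88.2, 81.4, -106.8]
force: [4.4, -3.6, -11.7]
opening: 0.0092
g [0.5746 0.0201 0.1539] rotfix [-0.17  0.28 -8.62]
shift (target-orient axes, TCP) [0.0082 0.0313 0.0006]
t 15.35 F [  4.4  -3.6 -11.7] open 0.0092
```

View pics/m6.png

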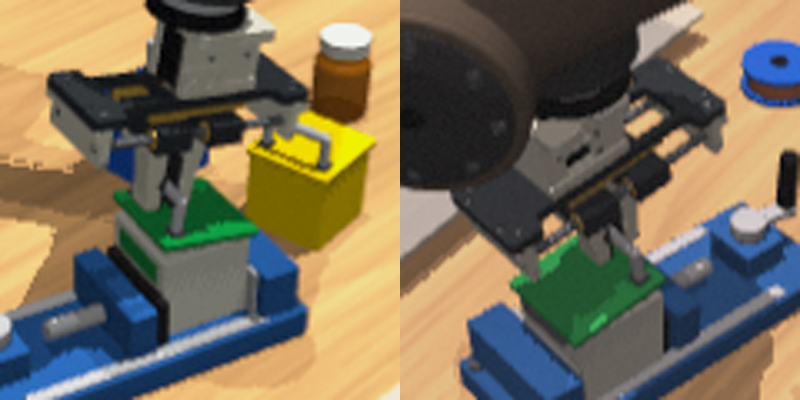

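```bash
python3 -m inch '[-0.0025,-0.0035,0,0,0,0.9,0, -0.0025,-0.0035,0,0,0,0.9,0, 0,0,0,0,0,0,0]'
python3 - <<'E'
from h import *
info([.5729,.0128,.1439])
E
```

```text
clock: 15.88
tool_pos: [0.5839, 0.0515, 0.3142]
orientation: [88.7, 79.5, -106.3]
force: [0.1, 1.1, 0.8]
opening: 0.0092
g [0.5758 0.0237 0.1579] rotfix [ -0.14   0.26 -10.5 ]
shift (target-orient axes, TCP) [0.0113 0.0402 0.0008]
t 15.875 F [0.1 1.1 0.8] open 0.0092
```

```bash
python3 -m inch '[-0.0016,-0.004,0,0,0,1.1,0, 0,0,0,0,0,0,0, 0,0,0,0,0,0,0, 0,0,0,0,0,0,0]'
python3 - <<'E'
from h import *
info([.5729,.0128,.1439])
s=snap('wrist','w7.png');a=snap('scene');b=snap('side')
import pickle;pickle.dump((s,a,b),open('p7.pkl','wb'))
cv2.imwrite('pics/m7.png',np.hstack([cv2.resize(a['color'][150:240,220:310,::-1],(400,400),interpolation=2),cv2.resize(b['color'][140:230,180:270,::-1],(400,400),interpolation=2)]))
info([.5729,.0128,.1439])
E
```

```text
clock: 16.38
tool_pos: [0.585, 0.056, 0.3151]
orientation: [88.9, 78.3, -106.1]
force: [2.8, -1.0, -4.9]
opening: 0.0088
g [0.5761 0.0251 0.1594] rotfix [ -0.14   0.24 -11.65]
shift (target-orient axes, TCP) [0.0122 0.0448 0.0007]
t 16.375 F [ 2.8 -1.  -4.9] open 0.0088
g [0.5761 0.0251 0.1594] rotfix [ -0.15   0.24 -11.65]
shift (target-orient axes, TCP) [0.0122 0.0448 0.0007]
t 16.525 F [ 3.1  0.1 -5.1] open 0.0092
```

View pics/m7.png

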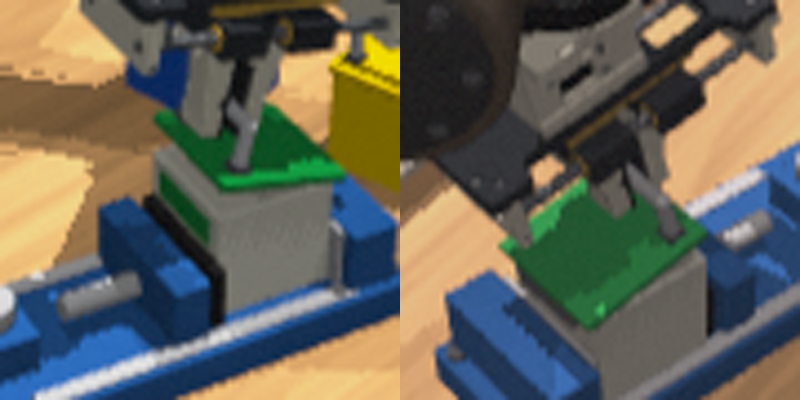

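View pics/w7.png

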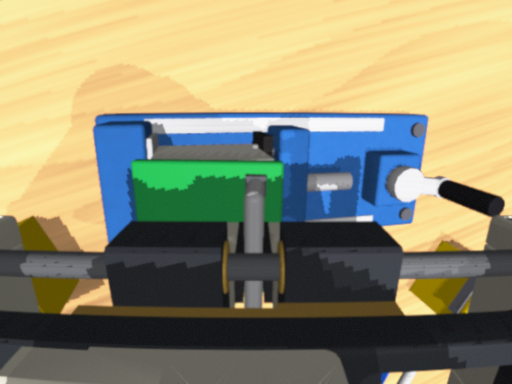

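Run:
```python
from h import *
import pickle
s,a,b=pickle.load(open('p7.pkl','rb'))
f=lambda x,y:(220+x/4.444,150+y/4.444)
g=lambda x,y:(180+x/4.444,140+y/4.444)
hsv=cv2.cvtColor(a['color'],cv2.COLOR_RGB2HSV)
# plane of the lid from scene/side/wrist depth, in vise coords
th=np.radians(-14.8);vx=np.array([np.cos(th),np.sin(th)]);vy=np.array([-np.sin(th),np.cos(th)]);o=np.array([.5826,.0292])
for n,S in (('scene',a),('side',b),('wrist',s)):
    h=cv2.cvtColor(S['color'],cv2.COLOR_RGB2HSV);m=cv2.inRange(h,(45,150,50),(85,255,255))
    m=cv2.erode(m,np.ones((3,3),np.uint8));P=np.array([dep(S,u,v) for v,u in zip(*np.nonzero(m))])
    q=np.c_[(P[:,:2]-o)@vx,(P[:,:2]-o)@vy,P[:,2]]
    q=q[(abs(q[:,0])<.06)&(abs(q[:,1])<.08)&(q[:,2]>.108)]
    for _ in range(4):
        X=np.c_[q[:,:2],np.ones(len(q))];c=np.linalg.lstsq(X,q[:,2],rcond=None)[0];r=X@c-q[:,2];q=q[abs(r)<max(.002,1.5*r.std())]
    print(n,len(q),'slope y rad',np.arctan(-c[1]).round(3),'x',c[0].round(3),'z at y=-30mm',(c@[0,-.033,1]).round(4),'at hinge y52',(c@[0,.052,1]).round(4))
print('tub body',[dep(a,*f(*p)).round(4) for p in [(220,200),(325,190),(228,310),(280,280)]])
crank((.5405,-.1303))
```

```text
scene 198 slope y rad 0.247 x 0.003 z at y=-30mm 0.1334 at hinge y52 0.112
side 225 slope y rad 0.238 x -0.008 z at y=-30mm 0.1336 at hinge y52 0.113
wrist 7475 slope y rad 0.241 x -0.006 z at y=-30mm 0.1335 at hinge y52 0.1126
tub body [array([0.5479, 0.0558, 0.053 ]), array([0.6264, 0.0641, 0.0989]), array([ 0.613 , -0.0041,  0.0359]), array([0.6192, 0.0357, 0.0404])]
g [0.5761 0.0251 0.1594] rotfix [ -0.15   0.24 -11.65]
t 16.525 F [ 3.1  0.1 -5.1] open 0.0092
rho 0.1594 phi 1.538
```

Plane fits in all three views give a lid angle of 0.24 rad. The front edge is about 20 mm up and the hinge side is still at its shut height. Handing in.

```bash
python3 -c "
from h import *
print(ctrl.close_job())"
```

```text
the job is handed in; nothing more can be done
None
```

I clamped the tub with the crank, pulled the lid by its bar until the seal let go, and handed the job in at about 16.5 s with the lid held slightly open.

- **Crank:** I turned it clockwise from about 0.4 rad to about 4.85 rad by the tracked tool path. The pictures put it at about 4.91. Both are past the 4.4 rad needed for firm and short of the 5.2 rad stop, so the squeeze should be about 36 N.
- **Lid:** Plane fits to the lid gave 0.247, 0.238 and 0.241 rad in the scene, side and wrist views, so the front edge is about 20 mm up. In the pictures the gripper still holds the bar, at an opening of about 9 mm.
- **Tub:** The lid surface at the hinge side was still at its shut height (112–113 mm), with almost no sideways slope, so the tub stayed down and upright.
- **Forces:** The highest vertical force I read while pulling was about 12 N. After the seal let go it read close to zero. It then settled at about 5 N, more than the lid's weight explains. I take that to be bar friction or arm strain and left it.
- **Other things on the bench:** The gripper stayed above them throughout, and none looked disturbed in the pictures. I did not measure their positions again at the end.

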